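# Load the print press, latch it and wind it to the mark

## Robot

A 6-joint arm with a two-finger parallel gripper is mounted at the origin on the work surface; the furniture and walls round the work are solid. World frame = base frame: x ahead of the robot, y to its left, z up, the work surface at z = 0. Lengths are in m, angles in degrees, forces in N, time in s.
With the tool pointing down it reaches from about 0.375 to 0.9 m from the base axis. Payload 3.1 kg.
Tool frame: the origin (TCP) lies on the centre line of the jaws, within the pads' length; the fingertips stand finger_overhang ahead of it and the grasp point (between the pads) lies 5 mm behind it (finger_overhang is the distance from the TCP to the fingertips, in m); z points along the fingers, y is the line along which they close (so a half turn about z gives the same grasp; the last joint's range is limited). The gripper opens to 87 mm and grips with 3 to 60 N. Pads are 19 mm wide; open, the fingers measure 117 mm over their backs; the gripper's body (75 mm by 190 mm) begins 51 mm behind the grasp point.
Start: joints at [67.122, 30.224, 82.088, -0, 67.689, -10.227], TCP at [0.137, 0.61, 0.237] pointing down, gripper open.
Joint ranges: [-176.69, 176.69], [-43.24, 126.21], [12.49, 139.97], [-82, 262], [0, 151.66], [-163.58, 163.58]. Speed limits (degrees/s): [159.86, 159.86, 180, 180, 180, 180].

## Interface

Orientations are given as a 3x3 rotation matrix whose columns are the frame's x, y, z axes.
In Python, from rig import read_state, capture, calibration, hand_in, finger_overhang gives the robot as it stands.
- The arm moves only by the tool send_rows, never from a script. Its argument "plan" is a list of rows, each a list of 5 numbers: the closure in counts, from 0 (fully open) to 255 (shut), then the shift along the tool's x, y, z in m, then the turn about the tool's z in rad. A call has 1 to 20 rows; each row shifts and turns the commanded pose from where the row before left it, along the tool's axes as they then stand; what a row does not reach is not made up. A row lasts 1/12 s, in which the tool goes at most 41.7 mm and 7.16 degrees, less where a joint would pass 70% of its speed; a pose out of reach is approached as far as the arm can. A call is refused whole if a number of a shift passes 0.0417 or a number of a turn 0.125, either way. A call with a gripper value outside its range is refused whole. The fingers move at their own pace and stop on an object; the grip force is fixed at half the most. Time passes only in rows, so rows that do not move let the fingers close. It gives the time, the measured TCP pose, the force, the opening and the grip force at its end, in the units of the state.
- read_state(): the state, without advancing time (a new reading comes with each control period).
- capture(name): name is "scene" or "top" or "wrist"; returns (picture, depth): 480x640x3 uint8, blue, green, red; 480x640 float32, m along the optical axis (not along the pixel's ray), 0 where there is no reading.
- calibration(name): a dict with "fx", "fy", "cx", "cy" (pixels), "xyz" and "rotation" of the camera in the world. Camera axes: x right, y down, z forward; pixel columns grow to the right and rows downward; lengths in m; the calibration is good to about 2 mm. A picture is of the moment at which its call begins: read the wrist's pose just before it. calibration takes no time and is no camera call; for the wrist camera it gives the pose at the moment of the call.
- hand_in(): hands the job in; it is judged then, once.
The state is a dict: "time_s": time; "joint_positions": joint angles; "qvel": joint speeds; "tau": joint torques, N m; "position": TCP position; "tcp_rot": TCP orientation; "force": force on the tool from outside, world axes, zero at the start; "moment": the same for the moment, N m; "opening": opening from 0.0 (shut) to 1.0 (fully open); "grasp_force": force on a finger pad.
Only numpy, scipy, OpenCV 4.12 (cv2) and the standard library are available. Lean on these libraries where they do the work, as an engineer would, in place of code of your own. Each camera call takes 0.05 s, during which the arm holds its last target. There are 200 camera calls.

## Task

Load the blue print press: swing its red-knobbed latch lever free, raise the lid until it stands open, and lay every pressing pack that is on the table flat and side by side on the bed inside. Then shut the lid fully, swing the latch lever back over the lid as far as it goes, and only then crank the handwheel clockwise, regrasping as often as needed, until its red mark stands in the middle of the green band on the dial. Do not force the lid against its latch, and leave the two jars and the lead weight where they stand.

Things in the scene. Friction and masses are not known exactly. Their poses are not given: they have to be found in the camera images.
- press_box: Blue metal press, fixed to the table. Origin: centre of the underside of its box part, on the table; x away from the robot (to the lid hinge), y to the robot's left, z up. Box 126 (x) x 241 (y) mm, walls 8 mm, rim 68 mm above the table. A round gear housing with the dial (radius 86 mm, 38 mm high) at its right end under the handwheel; a latch lug 40 x 40 mm, 70 mm high, at its left end.
- bed_centre (a point): Centre of the top of the wooden bed inside the box, 12 mm above the table, with the wheel at 0; the bed rises 1 mm for each rad of the wheel. The box inside is 110 (x) x 225 (y) mm: room for three packs side by side along y with their battens along x.
- lid (a joint): Lid hinge, rad: 0 shut, grows as the lid is raised, stop at 1.9. Stiff: the lid stays at any angle; takes about 3.5 N at the handle to move. Lid plate 8 mm thick, 126 x 241 mm, underside 68 mm above the table when shut.
- lid_hinge (a point): Middle of the lid's hinge, at half the lid's thickness; the hinge axis runs along the press's y.
- lid_handle (a point): Middle of the lid's black round handle bar, 10 mm thick, 100 mm long along the press's y, held by an arm at each end in the plane of the lid: 170 mm from the hinge axis and 40 mm in front of the lid's front edge, 72 mm above the table when shut. Can be pinched from above at any lid angle; the bar turns between the fingers as the lid swings.
- latch (a joint): Latch lever, rad, about a vertical axis: 0 across the lid (locked, pointing to the press's -y), grows clockwise seen from above; about 1.57 is free of the lid, pointing to the robot; stop at 2.1. Stays where it is left (0.05 N m).
- latch_pivot (a point): Pivot of the latch lever, on the lug at the left end of the box, 82 mm above the table.
- latch_knob (a point): Centre of the upright red round knob on the lever's free end: 14 mm thick, from 81 to 115 mm above the table (this point is at 102 mm), 58 mm from the pivot. It does not spin on the lever.
- wheel (a joint): Handwheel angle, rad, about a vertical axis: grows clockwise seen from above, stops at 0 and 6.0. The red mark points to the press's front (-x) at 0; the green band of the dial reaches from 4.75 to 5.25, its middle is 5.0. Stays where it is left (0.12 N m, about 2 N at the rim).
- wheel_centre (a point): Point on the wheel's axis at the height of the rim's centre (82 mm above the table).
- wheel_mark (a point): Red mark on the rim of the handwheel. The rim is a round bar 12 mm thick on a circle of radius 55 mm, its centre 82 mm above the table. The wheel is dished: three spokes and hub lie below 64 mm above the table, save where the spokes bend up under the rim, so it can be pinched from above anywhere, one finger inside and one outside.
- pack_a: Pressing pack: small photo prints between two plywood boards 80 (own x) x 56 (own y) mm, 26 mm high in all, with a dark wooden grip batten on top, 74 mm long along own x, 20 mm wide, from 26 to 50 mm above the underside. About 0.16 kg; packs are alike. Origin: centre of the underside; own z up. Absent in some starts.
- pack_b: Pressing pack: small photo prints between two plywood boards 80 (own x) x 56 (own y) mm, 26 mm high in all, with a dark wooden grip batten on top, 74 mm long along own x, 20 mm wide, from 26 to 50 mm above the underside. About 0.16 kg; packs are alike. Origin: centre of the underside; own z up. Absent in some starts.
- pack_c: Pressing pack: small photo prints between two plywood boards 80 (own x) x 56 (own y) mm, 26 mm high in all, with a dark wooden grip batten on top, 74 mm long along own x, 20 mm wide, from 26 to 50 mm above the underside. About 0.16 kg; packs are alike. Origin: centre of the underside; own z up. Absent in some starts.
- jar_red: Bystander: white jar with a red cap, 57 mm wide, 75 mm high, loose. Origin: centre of the underside. Leave it alone.
- jar_black: Bystander: white jar with a black cap, 49 mm wide, 60 mm high, loose. Origin: centre of the underside. Leave it alone.
- lead_weight: Bystander: grey cloth-covered lead weight, 100 x 46 x 27 mm, loose. Origin: centre of the underside. Leave it alone.
There are look-alikes about, which are no part of the job. What is shaped like the pack_c but orange or turquoise is not meant.

How it is judged:
By the outcome, as a careful person would: the job done as asked, in the order asked, and still so for the second after the job is handed in, with the robot touching nothing.
Of pack_a, pack_b, pack_c only 2 to 3 are there at a start; the rules pass over those that are not, and their reading is None.
At some moment in a run one of pack_a, pack_b, pack_c may be knocked a few centimetres aside while the robot is not near it.
Once in a run the grip may slacken for a moment while it holds something.
It also fails if it takes over 210 s, if anything falls off the work surface, if the arm or the gripper's body presses on something with over 40 N, if the wrist force passes 120 N, or if a joint passes its speed limit or range.

## Working session

There is one attempt and no reset: what is moved stays moved. The work goes in short steps, Python scripts to look and compute and a tool call to move; the robot and the scene stay as the last step left them, time stands still between calls to the robot, and variables do not carry over. Pictures are saved under pics/ and viewed, at most 14 in all, crops included, and the job is handed in when it is done.

Besides the shell and the picture viewer there is one more tool, called after "Request:" in YAML: its name, and indented under it one key for each argument. send_rows: Moves the arm, as the interface text tells. Its arguments: {"type":"object","properties":{"plan":{"type":"array","items":{"type":"array","items":{"type":"number"}}}},"required":["plan"]}

```bash
ls; mkdir -p pics
python3 - <<'E'
from rig import *
import cv2, numpy as np
s=read_state(); print(s['time_s'],s['position'],s['tcp_rot'],s['opening'],finger_overhang if not callable(finger_overhang) else finger_overhang())
for n in ('scene','top','wrist'):
    c=calibration(n); print(n,c)
    p,d=capture(n); cv2.imwrite(f'pics/{n}0.png',p); np.save(f'pics/{n}0.npy',d)
E
```

```text
pics
0.0 [0.13654968 0.60917699 0.23557616] [[-9.75729137e-01  2.18979297e-01 -8.47812189e-04]
 [ 2.18980590e-01  9.75727175e-01 -1.99501608e-03]
 [ 3.90366175e-04 -2.13224973e-03 -9.99997651e-01]] 0.999404548270063 0.014
scene {'fx': 488.88222453063355, 'fy': 488.88222453063355, 'cx': 327.3096590488126, 'cy': 234.79330589969717, 'xyz': array([-0.19344247, -0.50748464,  0.85793482]), 'rotation': array([[ 0.672931  , -0.48057464,  0.56232721],
       [-0.73937768, -0.45962052,  0.49200571],
       [ 0.02201166, -0.74685808, -0.66461906]])}
top {'fx': 585.9208102983787, 'fy': 585.9208102983787, 'cx': 320.93932409253824, 'cy': 241.94448636346817, 'xyz': array([0.18458003, 0.04912475, 1.39742157]), 'rotation': array([[ 0.01559513, -0.98026671,  0.19706335],
       [-0.999835  , -0.01712463, -0.00605972],
       [ 0.00931478, -0.19693633, -0.98037203]])}
wrist {'fx': 411.94158928952515, 'fy': 411.94158928952515, 'cx': 319.24955640727865, 'cy': 234.2547409191852, 'xyz': array([0.07201907, 0.62389691, 0.38335995]), 'rotation': array([[ 0.21912767,  0.9464748 ,  0.23699898],
       [ 0.97569336, -0.21197904, -0.05556392],
       [-0.00235104,  0.24341392, -0.96991965]])}
```

View pics/top0.png

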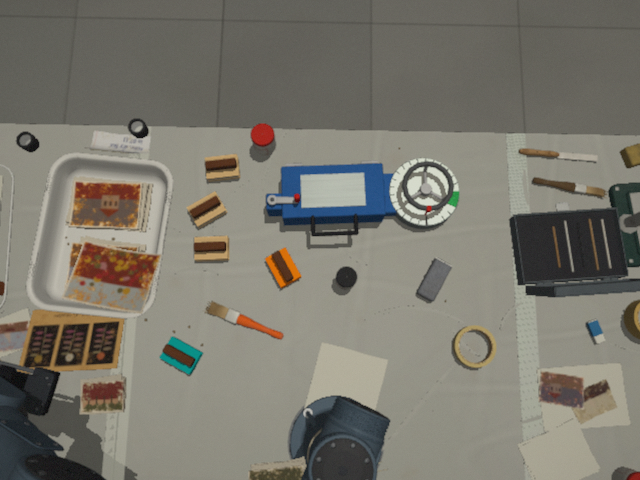

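View pics/scene0.png

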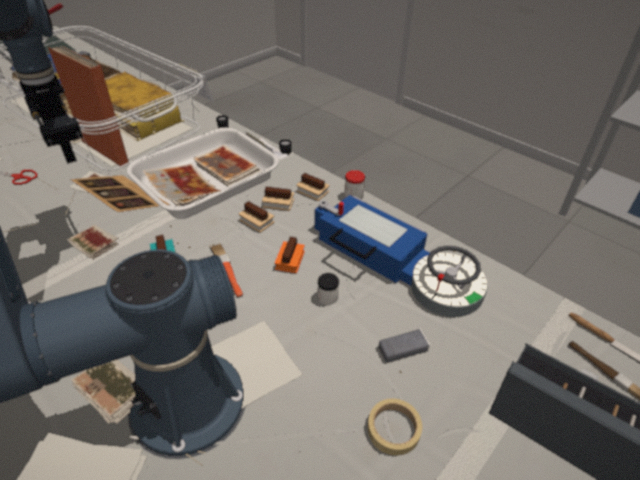

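The top view shows three plain wood packs, at (222,167), (207,209) and (211,248). The look-alikes are orange at (283,267) and turquoise at (181,355). The press is at (335,195), with its latch knob at about (297,198) and the wheel at (425,190). The jars are at (262,135) and (346,278), and the lead weight is at (433,280). I choose the three natural-wood packs and will check them in a close crop while measuring.

```bash
cat > h.py <<'E'
import numpy as np, cv2
from rig import *
def ray(c,u,v,z):
    "world point where pixel ray meets plane at height z"
    d=c['rotation']@np.array([(u-c['cx'])/c['fx'],(v-c['cy'])/c['fy'],1.0])
    return c['xyz']+d*(z-c['xyz'][2])/d[2]
def proj(c,P):
    q=c['rotation'].T@(np.asarray(P)-c['xyz']); return np.array([c['fx']*q[0]/q[2]+c['cx'],c['fy']*q[1]/q[2]+c['cy']])
def hsv(p,lo,hi): return cv2.inRange(cv2.cvtColor(p,cv2.COLOR_BGR2HSV),np.array(lo),np.array(hi))
def blobs(m,amin):
    cs,_=cv2.findContours(m,cv2.RETR_EXTERNAL,cv2.CHAIN_APPROX_NONE)
    return [c for c in cs if cv2.contourArea(c)>amin]
def rect(c,cont,z):
    "min-area rectangle of a contour laid on plane z: centre, (long,short), angle of long axis deg"
    P=np.array([ray(c,u,v,z)[:2] for u,v in cont[:,0,:]],np.float32)
    (x,y),(w,h),a=cv2.minAreaRect(P*1000)
    if w<h: w,h,a=h,w,a+90
    return np.round([x/1000,y/1000,w,h,(a+90)%180-90],3)
E
python3 - <<'E'
from h import *
p=cv2.imread('pics/top0.png'); c=calibration('top')
cv2.imwrite('pics/crop1.png',cv2.resize(p[120:300,180:470],None,fx=2.7,fy=2.7,interpolation=cv2.INTER_CUBIC))
roi=np.zeros(p.shape[:2],np.uint8); roi[140:300,180:250]=255
m=hsv(p,(0,60,20),(20,255,120))&roi
for k in blobs(m,60): print('batten',rect(c,k,.05),cv2.boundingRect(k))
m=hsv(p,(100,120,40),(125,255,255)); m[:, :250]=0; m[:,480:]=0
for k in blobs(m,100): print('blue',rect(c,k,.076),cv2.boundingRect(k))
m=hsv(p,(0,150,100),(6,255,255))|hsv(p,(174,150,100),(180,255,255)); m[:155]=0; m[:,:260]=0; m[235:]=0; m[:,470:]=0
for k in blobs(m,4): print('red',cv2.boundingRect(k),rect(c,k,.1))
m=hsv(p,(50,100,80),(85,255,255)); m[:,:400]=0;m[:,480:]=0
for k in blobs(m,20): print('green',cv2.boundingRect(k),rect(c,k,.038))
E
```

```text
batten [  0.438   0.301  72.937  26.169 -88.999] (194, 242, 32, 12)
batten [  0.533   0.318  75.002  27.197 -57.901] (189, 196, 32, 25)
batten [  0.639   0.285  74.358  30.428 -81.7  ] (205, 158, 32, 15)
blue [ 5.66000e-01  2.10000e-02  2.97408e+02  1.40118e+02 -8.68040e+01] (267, 164, 129, 61)
red (427, 206, 5, 6) [ 0.528 -0.205 11.905  9.164 -1.151]
red (294, 194, 6, 5) [  0.552   0.099  11.477   9.509 -88.953]
green (448, 192, 11, 15) [  0.572  -0.277  35.62   20.339 -21.767]
```

View pics/crop1.png

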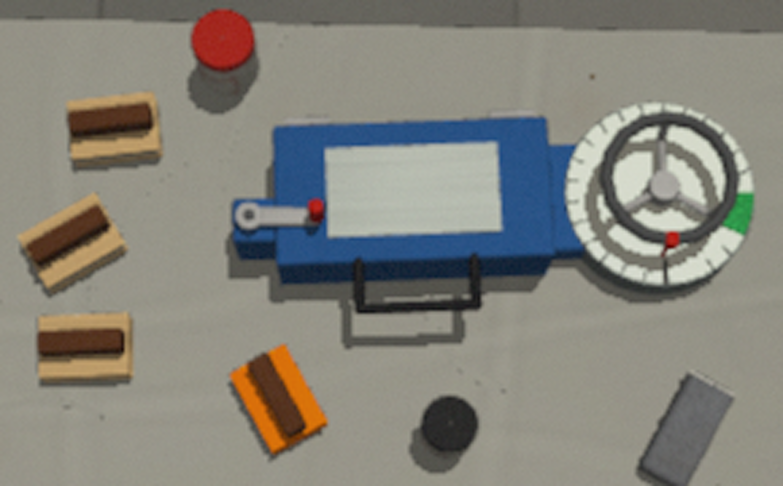

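The crop confirms three natural-wood packs with dark battens. The lever points right and the knob is at crop (316,209). The handle bar runs from (358,306) to (478,304), the hub is at (664,185) and the mark is at (671,240).

Run:
```python
from h import *
c=calibration('top'); cs=calibration('scene')
f=lambda u,v,z:ray(c,180+u/2.7,120+v/2.7,z)[:2].round(4)
for n,u,v,z in [('pivot',248,214,.086),('knob',316,207,.115),('TL',275,127,.076),('TR',546,118,.076),('FR',549,258,.076),('FL',280,268,.076),('hl',360,306,.077),('hr',476,304,.077),('mark',671,240,.088),('black',449,424,.06),('red',223,40,.075),('rimL',607,185,.088),('rimR',731,175,.088),('rimT',668,119,.088),('rimB',671,239,.088),('dialL',566,198,.038),('dialR',752,190,.038),('w1',690,372,.027),('w2',733,395,.027),('w3',642,468,.027)]:
    print(n,f(u,v,z))
```

```text
pivot [0.547  0.1562]
knob [0.5461 0.097 ]
TL [0.6288 0.136 ]
TR [ 0.6415 -0.1011]
FR [ 0.5153 -0.103 ]
FL [0.5023 0.1281]
hl [0.4699 0.0588]
hr [ 0.4734 -0.0403]
mark [ 0.53   -0.2062]
black [ 0.3721 -0.0188]
red [0.7088 0.1843]
rimL [ 0.5779 -0.152 ]
rimR [ 0.5888 -0.2593]
rimT [ 0.6385 -0.2058]
rimB [ 0.5309 -0.2062]
dialL [ 0.5802 -0.1229]
dialR [ 0.5906 -0.2895]
w1 [ 0.4264 -0.2324]
w2 [ 0.4066 -0.2697]
w3 [ 0.341  -0.1886]
```

Request:
send_rows:
  plan:
    - [0,0,0,-0.006,0.118]
    - [0,0,0,-0.006,0.118]
    - [0,0,0,-0.006,0.118]
    - [0,0,0,-0.006,0.118]
    - [0,0,0,-0.006,0.118]
    - [0,0,0,-0.006,0.118]
    - [0,0,0,-0.006,0.118]
    - [0,0,0,-0.006,0.118]
    - [0,0,0,-0.006,0.118]
    - [0,0,0,-0.006,0.118]
    - [0,0,0,-0.006,0.118]
    - [0,-0.0296,0.0214,0,0]
    - [0,-0.0296,0.0214,0,0]
    - [0,-0.0296,0.0214,0,0]
    - [0,-0.0296,0.0214,0,0]
    - [0,-0.0296,0.0214,0,0]
    - [0,-0.0296,0.0214,0,0]
    - [0,-0.0296,0.0214,0,0]
    - [0,-0.0296,0.0214,0,0]
    - [0,-0.0296,0.0214,0,0]

```text
time_s: 1.82
position: [0.3436, 0.3522, 0.3024]
tcp_rot: [[-0.052, 0.999, -0.0], [0.999, 0.052, -0.0], [-0.0, -0.0, -1.0]]
force: [-0.0, 0.7, 0.1]
opening: 1.003
grasp_force: 0.0
```

Request:
send_rows:
  plan:
    - [0,-0.0296,0.0214,0,0]
    - [0,-0.0296,0.0214,0,0]
    - [0,-0.0296,0.0214,0,0]
    - [0,-0.0296,0.0214,0,0]
    - [0,-0.0296,0.0214,0,0]
    - [0,-0.0296,0.0214,0,0]
    - [0,-0.0296,0.0214,0,0]
    - [0,-0.0296,0.0214,0,0]
    - [0,-0.0296,0.0214,0,0]
    - [80,0,0,0,0]
    - [100,0,0,0,0]
    - [100,0,0,0,0]

```text
time_s: 2.82
position: [0.5484, 0.0979, 0.302]
tcp_rot: [[-0.051, 0.999, -0.002], [0.999, 0.051, 0.001], [0.001, -0.002, -1.0]]
force: [-0.3, 0.0, 0.5]
opening: 0.854
grasp_force: 0.0
```

```bash
cat >> h.py <<'E'
def shot(name,tag):
    c=calibration(name); p,d=capture(name); cv2.imwrite(f'pics/{tag}.png',p); np.savez(f'pics/{tag}.npz',d=d,**c); return c,p,d
def psi(s): return np.degrees(np.arctan2(s['tcp_rot'][1,0],s['tcp_rot'][0,0]))
def st(): 
    s=read_state(); print('t',round(s['time_s'],2),'pos',s['position'].round(4),'psi',round(psi(s),2),'F',np.round(s['force'],1),'op',round(s['opening'],3),'gf',round(s['grasp_force'],1),'j',np.round(s['joint_positions'],0)); return s
def need(s,x,y,z):
    "shift in tool axes from the measured pose to a world point"
    return (s['tcp_rot'].T@(np.array([x,y,z])-s['position'])).round(4)
E
python3 - <<'E'
from h import *
st(); shot('wrist','w1')
E
```

```text
t 2.82 pos [0.5484 0.0979 0.302 ] psi 92.94 F [-0.3  0.   0.5] op 0.854 gf 0.0 j [-1. 21. 87.  0. 72. -4.]
```

View pics/w1.png

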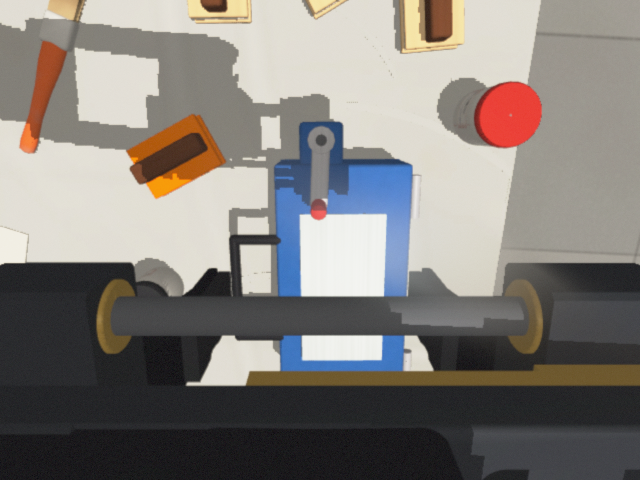

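The wrist view shows the pivot at (321,139), the knob top at (319,210), the left lid edge running from (276,162) to (411,162), and the handle arm and bar at left, about (237,240).

Run:
```python
from h import *
c=calibration('wrist')
p=cv2.imread('pics/w1.png')
m=hsv(p,(0,150,100),(6,255,255))|hsv(p,(174,150,100),(180,255,255)); m[:195]=0;m[230:]=0;m[:,:300]=0;m[:,340:]=0
for k in blobs(m,20): print('knob',rect(c,k,.115))
r=lambda u,v,z: ray(c,u,v,z)[:2].round(4)
print('pivot',r(321,139,.09),'TLback',r(411,162,.076),'TLfront',r(276,162,.076),'bar end',r(234,240,.072), 'bar low',r(240,335,.072),'back right',r(405,350,.076),'front right',r(281,350,.076))
print(need(read_state(),.550,.098,.103))
```

```text
knob [ 0.547  0.097 10.093  6.372 -1.829]
pivot [0.5461 0.1578] TLback [0.6277 0.1417] TLfront [0.5069 0.1353] bar end [0.4687 0.0598] bar low [ 0.4749 -0.039 ] back right [ 0.6416 -0.0446] front right [ 0.517  -0.0512]
[-0.0007  0.0022  0.1991]
```

Request:
send_rows:
  plan:
    - [100,0,0,0.036,0]
    - [100,0,0,0.036,0]
    - [100,0,0,0.036,0]
    - [100,0,0,0.036,0]
    - [100,0,0,0.036,0]
    - [100,0,0,0.019,0]
    - [100,0,0,0,0]
    - [255,0,0,0,0]
    - [255,0,0,0,0]
    - [255,0,0,0,0]
    - [255,0,0,0,0]
    - [255,0,0,0,0]
    - [255,0,0,0,0]
    - [255,0,0,0,0]
    - [255,0,0,0,0]

```text
time_s: 4.12
position: [0.5491, 0.0976, 0.104]
tcp_rot: [[-0.052, 0.999, 0.0], [0.999, 0.052, -0.0], [-0.0, 0.0, -1.0]]
force: [-0.5, -0.7, 2.3]
opening: 0.15
grasp_force: 30.0
```

Request:
send_rows:
  plan:
    - [255,0.0003,-0.0058,0,0.1]
    - [255,0.0003,-0.0058,0,0.1]
    - [255,0.0003,-0.0058,0,0.1]
    - [255,0.0003,-0.0058,0,0.1]
    - [255,0.0003,-0.0058,0,0.1]
    - [255,0.0003,-0.0058,0,0.1]
    - [255,0.0003,-0.0058,0,0.1]
    - [255,0.0003,-0.0058,0,0.1]
    - [255,0.0003,-0.0058,0,0.1]
    - [255,0.0003,-0.0058,0,0.1]
    - [255,0.0003,-0.0058,0,0.1]
    - [255,0.0003,-0.0058,0,0.1]
    - [255,0.0003,-0.0058,0,0.1]
    - [255,0.0003,-0.0058,0,0.1]
    - [255,0.0003,-0.0058,0,0.1]
    - [255,0.0003,-0.0058,0,0.1]
    - [255,0.0003,-0.0058,0,0.1]
    - [255,0,0,0,0]

```text
time_s: 5.62
position: [0.4872, 0.1614, 0.104]
tcp_rot: [[0.997, -0.08, -0.002], [-0.08, -0.997, 0.001], [-0.002, -0.001, -1.0]]
force: [-2.5, 0.7, 6.4]
opening: 0.149
grasp_force: 30.0
```

Request:
send_rows:
  plan:
    - [100,0,0,0,0]
    - [100,0,0,0,0]
    - [100,0,0,0,0]
    - [100,0,0,0,0]
    - [100,0,0,-0.015,0]
    - [100,0,0,-0.03,0]
    - [100,0,0,-0.03,-0.122]
    - [100,0,0,-0.03,-0.122]
    - [100,0,0,-0.03,-0.122]
    - [100,0,0,0,-0.122]
    - [100,0,0,0,-0.122]
    - [100,0,0,0,-0.122]
    - [100,0,0,0,-0.122]
    - [100,0,0,0,-0.122]
    - [100,0,0,0,-0.122]
    - [100,0,0,0,-0.122]
    - [100,0,0,0,-0.122]
    - [100,0,0,0,-0.122]
    - [100,0,0,0,-0.122]
    - [100,0,0,0,-0.122]

```text
time_s: 7.28
position: [0.4884, 0.1601, 0.2383]
tcp_rot: [[-0.066, 0.998, -0.0], [0.998, 0.066, -0.0], [-0.0, -0.0, -1.0]]
force: [0.1, 0.8, 0.4]
opening: 0.606
grasp_force: 0.0
```

Request:
send_rows:
  plan:
    - [150,-0.03,-0.0048,0,0]
    - [150,-0.03,-0.0048,0,0]
    - [150,-0.03,-0.0048,0,0]
    - [150,-0.03,-0.0048,0,0]
    - [150,-0.03,-0.0048,0,0]
    - [150,0,0,0,0]
    - [150,0,0,0,0]

```text
time_s: 7.87
position: [0.4734, 0.0078, 0.2385]
tcp_rot: [[-0.056, 0.998, 0.0], [0.998, 0.056, 0.0], [0.0, 0.0, -1.0]]
force: [-0.2, 0.7, 0.2]
opening: 0.418
grasp_force: 0.0
```

Run:
```python
from h import *
s=st(); c,p,d=shot('top','t2'); 
cw,pw,dw=shot('wrist','w2')
cv2.imwrite('pics/c2.png',np.hstack([cv2.resize(p[120:300,180:470],(600,372)),cv2.resize(pw[:,200:440],(186,372))]))
print('need',need(s,.472,.010,.069))
r=1.72;L=.17
for k,a in enumerate(np.linspace(0,r,21)): 
    if k: print(np.round([-L*(np.cos(a)-np.cos(b)),-L*(np.sin(a)-np.sin(b))],4).tolist(),end=' ')
    b=a
```

```text
t 7.87 pos [0.4734 0.0078 0.2385] psi 93.21 F [-0.2  0.7  0.2] op 0.418 gf 0.0 j [-13.  18. 103.   0.  58. -16.]
need [ 0.0023 -0.0013  0.1695]
[0.0006, -0.0146] [0.0019, -0.0145] [0.0031, -0.0143] [0.0043, -0.014] [0.0055, -0.0135] [0.0067, -0.013] [0.0078, -0.0124] [0.0088, -0.0117] [0.0098, -0.0109] [0.0107, -0.01] [0.0115, -0.0091] [0.0122, -0.008] [0.0129, -0.007] [0.0134, -0.0058] [0.0139, -0.0047] [0.0142, -0.0034] [0.0144, -0.0022] [0.0146, -0.001] [0.0146, 0.0003] [0.0145, 0.0015]
```

View pics/c2.png

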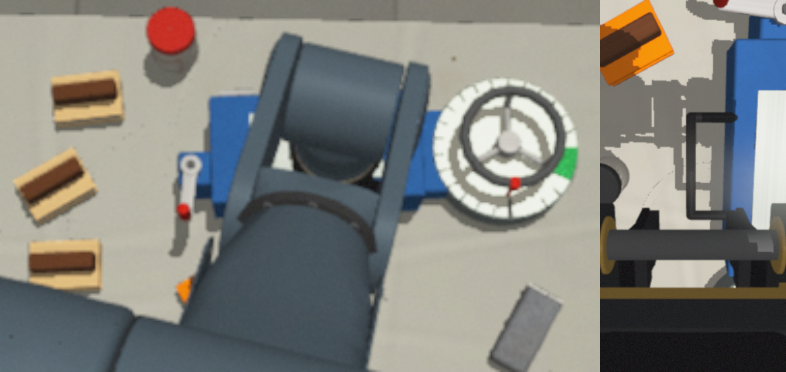

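The view shows the lever pointing at the robot and clear of the lid. Pinching the handle next.

Request:
send_rows:
  plan:
    - [178,0.002,-0.0013,0,0]
    - [178,0,0,0,0]
    - [178,0,0,0.034,0]
    - [178,0,0,0.034,0]
    - [178,0,0,0.034,0]
    - [178,0,0,0.034,0]
    - [178,0,0,0.0335,0]
    - [178,0,0,0,0]
    - [255,0,0,0,0]
    - [255,0,0,0,0]
    - [255,0,0,0,0]
    - [255,0,0,0,0]
    - [255,0,0,0,0]
    - [255,0,0,0,0]

```text
time_s: 9.13
position: [0.4714, 0.0112, 0.0709]
tcp_rot: [[-0.06, 0.998, 0.001], [0.998, 0.06, -0.0], [-0.0, 0.0, -1.0]]
force: [-3.7, -0.2, 8.6]
opening: 0.1
grasp_force: 30.0
```

Request:
send_rows:
  plan:
    - [255,0,0.0006,-0.0146,0]
    - [255,0,0.0019,-0.0145,0]
    - [255,0,0.0031,-0.0143,0]
    - [255,0,0.0043,-0.014,0]
    - [255,0,0.0055,-0.0135,0]
    - [255,0,0.0067,-0.013,0]
    - [255,0,0.0078,-0.0124,0]
    - [255,0,0.0088,-0.0117,0]
    - [255,0,0.0098,-0.0109,0]
    - [255,0,0.0107,-0.01,0]
    - [255,0,0.0115,-0.0091,0]
    - [255,0,0.0122,-0.008,0]
    - [255,0,0.0129,-0.007,0]
    - [255,0,0.0134,-0.0058,0]
    - [255,0,0.0139,-0.0047,0]
    - [255,0,0.0142,-0.0034,0]
    - [255,0,0.0144,-0.0022,0]
    - [255,0,0.0146,-0.001,0]
    - [255,0,0.0146,0.0003,0]
    - [255,0,0.0145,0.0015,0]

```text
time_s: 10.8
position: [0.667, 0.022, 0.2396]
tcp_rot: [[-0.06, 0.998, 0.001], [0.998, 0.06, -0.002], [-0.002, 0.001, -1.0]]
force: [-2.7, -2.7, 2.7]
opening: 0.103
grasp_force: 30.0
```

Request:
send_rows:
  plan:
    - [255,0,0.007,0.0016,0]
    - [255,0,0.007,0.0016,0]
    - [255,0,0.007,0.0016,0]
    - [100,0,0,0,0]
    - [100,0,0,0,0]
    - [100,0,0,0,0]
    - [100,0,0,0,0]
    - [100,0,0,-0.015,0]
    - [100,0,0,-0.03,0]
    - [100,0,0,-0.03,0]
    - [100,0.0262,-0.0248,0,0]
    - [100,0.0262,-0.0248,0,0]
    - [100,0.0262,-0.0248,0,0]
    - [100,0.0262,-0.0248,0,0]
    - [100,0.0262,-0.0248,0,0]
    - [100,0.0262,-0.0248,0,0]
    - [100,0,0,0,0]

```text
time_s: 12.22
position: [0.5237, 0.1763, 0.3074]
tcp_rot: [[-0.065, 0.998, -0.006], [0.998, 0.065, 0.003], [0.003, -0.005, -1.0]]
force: [-1.1, -0.2, -0.5]
opening: 0.609
grasp_force: 0.0
```

Run:
```python
from h import *
s=st(); c,p,d=shot('wrist','w3')
m=hsv(p,(0,60,20),(15,255,130))
for k in blobs(m,300): print('brown',rect(c,k,.05),cv2.boundingRect(k))
ct,pt,dt=shot('top','t3')
cv2.imwrite('pics/c3.png',np.hstack([cv2.resize(p,(480,360)),cv2.resize(pt[120:300,230:430],(320,360))]))
```

```text
t 12.22 pos [0.5237 0.1763 0.3074] psi 93.72 F [-1.1 -0.2 -0.5] op 0.609 gf 0.0 j [ 7. 20. 87.  0. 73.  3.]
brown [ 0.61   0.095 48.24  31.523  5.867] (375, 268, 47, 30)
brown [  0.638   0.287  72.436  22.359 -86.014] (441, 49, 26, 83)
brown [  0.443   0.302  72.733  21.96  -86.486] (230, 16, 26, 86)
brown [  0.536   0.318  73.031  20.701 -58.043] (318, 5, 53, 84)
```

View pics/c3.png

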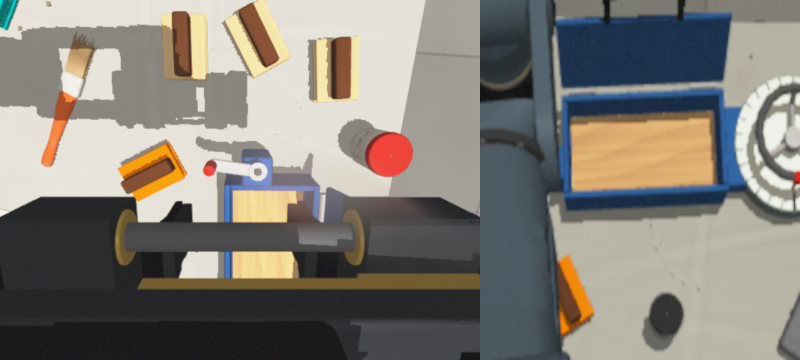

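The lid stands open and the bed is empty. The packs are at (0.443,0.302), (0.536,0.318) and (0.638,0.287), in agreement with the top view. Taking the first pack now.

Request:
send_rows:
  plan:
    - [100,0.0328,-0.0182,0,0]
    - [100,0.0328,-0.0182,0,0]
    - [100,0.0328,-0.0182,0,0]
    - [100,0.0328,-0.0182,0,0]
    - [100,0,0,0.035,0]
    - [100,0,0,0.035,0]
    - [100,0,0,0.035,0]
    - [100,0,0,0.035,0]
    - [100,0,0,0.035,0]
    - [100,0,0,0.035,0]
    - [100,0,0,0.03,0]
    - [100,0,0,0.023,0]
    - [100,0,0,0,0]
    - [255,0,0,0,0]
    - [255,0,0,0,0]
    - [255,0,0,0,0]
    - [255,0,0,0,0]
    - [255,0,0,0,0]
    - [255,0,0,0,0]

```text
time_s: 13.9
position: [0.4492, 0.2986, 0.0448]
tcp_rot: [[-0.06, 0.998, -0.0], [0.998, 0.06, -0.0], [-0.0, -0.0, -1.0]]
force: [-1.9, -0.4, 1.3]
opening: 0.239
grasp_force: 0.6
```

Run:
```python
from h import *
s=st()
p=cv2.imread('pics/t3.png'); c=calibration('top')
m=hsv(p,(10,40,90),(30,255,255)); roi=np.zeros_like(m); roi[165:230,270:400]=255; m&=roi
m=cv2.morphologyEx(m,cv2.MORPH_OPEN,np.ones((3,3)))
for k in blobs(m,300): print('bed',rect(c,k,.012),cv2.boundingRect(k), [ray(c,*q,.012)[:2].round(3) for q in cv2.boxPoints(cv2.minAreaRect(k))])
```

```text
t 13.9 pos [0.4492 0.2986 0.0448] psi 93.43 F [-1.9 -0.4  1.3] op 0.239 gf 0.6 j [ 22.  41. 102.   0.  37.  18.]
bed [ 5.8100e-01  1.7000e-02  2.2099e+02  9.4195e+01 -8.6788e+01] (286, 175, 92, 41) [array([0.622, 0.13 ]), array([ 0.635, -0.093]), array([ 0.54 , -0.096]), array([0.528, 0.124])]
```

Request:
send_rows:
  plan:
    - [255,0,0,0,0]
    - [255,0,0,0,0]
    - [255,0,0,-0.02,0]
    - [255,0,0,-0.035,0]
    - [255,0,0,-0.035,-0.1205]
    - [255,0,0,-0.035,-0.1205]
    - [255,0,0,-0.035,-0.1205]
    - [255,0,0,0,-0.1205]
    - [255,0,0,0,-0.1205]
    - [255,0,0,0,-0.1205]
    - [255,0,0,0,-0.1205]
    - [255,0,0,0,-0.1205]
    - [255,0,0,0,-0.1205]
    - [255,0,0,0,-0.1205]
    - [255,0,0,0,-0.1205]
    - [255,0,0,0,-0.1205]
    - [255,0,0,0,-0.1205]
    - [255,0,0,0,0]

```text
time_s: 15.4
position: [0.4495, 0.2987, 0.2044]
tcp_rot: [[-0.998, -0.058, 0.0], [-0.058, 0.998, -0.0], [-0.0, -0.0, -1.0]]
force: [-0.3, -0.2, -1.7]
opening: 0.228
grasp_force: 30.0
```

Run:
```python
from h import *
s=st(); print(need(s,.5774+.003,-.0545,.2))
c,p,d=shot('wrist','w4')
print(p.shape)
```

```text
t 15.4 pos [0.4495 0.2987 0.2044] psi -176.69 F [-0.3 -0.2 -1.7] op 0.228 gf 30.0 j [ 22.  26.  96.  -0.  58. -72.]
[-0.1103 -0.3602  0.0044]
(480, 640, 3)
```

View pics/w4.png

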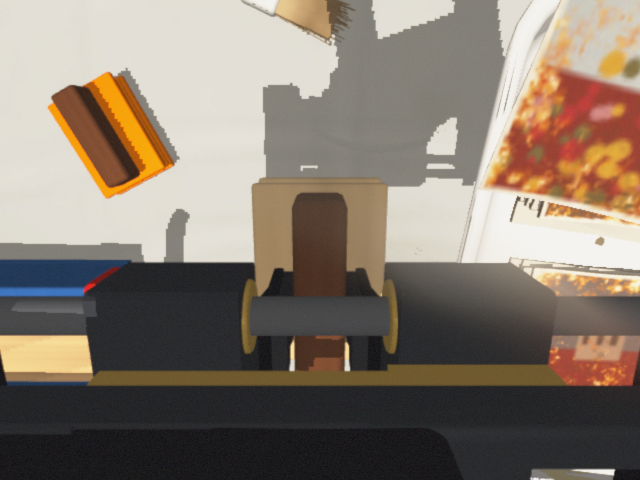

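The pack hangs straight and level in the jaws, with its front end at (320,185).

Request:
send_rows:
  plan:
    - [255,-0.011,-0.036,0,0]
    - [255,-0.011,-0.036,0,0]
    - [255,-0.011,-0.036,0,0]
    - [255,-0.011,-0.036,0,0]
    - [255,-0.011,-0.036,0,0]
    - [255,-0.011,-0.036,0,0]
    - [255,-0.011,-0.036,0,0]
    - [255,-0.011,-0.036,0,0]
    - [255,-0.011,-0.036,0,0]
    - [255,-0.011,-0.036,0,0]
    - [255,0,0,0,0]
    - [255,0,0,0,0]

```text
time_s: 16.45
position: [0.5802, -0.0569, 0.2043]
tcp_rot: [[-0.999, -0.049, 0.001], [-0.049, 0.999, -0.0], [-0.001, -0.0, -1.0]]
force: [-0.5, 0.1, -1.6]
opening: 0.23
grasp_force: 30.0
```

Run:
```python
from h import *
s=st(); print(need(s,.5774+.003,-.0545,.0575))
```

```text
t 16.45 pos [ 0.5802 -0.0569  0.2043] psi -177.19 F [-0.5  0.1 -1.6] op 0.23 gf 30.0 j [ -17.   29.   90.    0.   61. -109.]
[-0.0002  0.0024  0.1468]
```

Request:
send_rows:
  plan:
    - [255,0,0.0024,0.03,0]
    - [255,0,0,0.03,0]
    - [255,0,0,0.03,0]
    - [255,0,0,0.025,0]
    - [255,0,0,0.015,0]
    - [255,0,0,0.01,0]
    - [255,0,0,0.006,0]
    - [255,0,0,0,0]
    - [255,0,0,0,0]

```text
time_s: 17.2
position: [0.5797, -0.0519, 0.0592]
tcp_rot: [[-0.998, -0.056, 0.001], [-0.056, 0.998, -0.0], [-0.001, -0.0, -1.0]]
force: [-0.2, 0.3, -0.8]
opening: 0.228
grasp_force: 30.0
```

Request:
send_rows:
  plan:
    - [255,0,0,0.002,0]
    - [160,0,0,0,0]
    - [160,0,0,0,0]
    - [160,0,0,0,0]
    - [160,0,0,0,0]
    - [160,0,0,-0.01,0]
    - [160,0,0,-0.035,0]
    - [160,0,0,-0.035,0]
    - [160,0,0,-0.035,0]
    - [140,0,0,-0.035,0]
    - [100,0,0,-0.035,0.1067]
    - [100,0,0,-0.035,0.1067]
    - [100,0,0,-0.03,0.1067]
    - [100,0,0,0,0.1067]
    - [100,0,0,0,0.1067]
    - [100,0,0,0,0.1067]
    - [100,0,0,0,0.1067]
    - [100,0,0,0,0.1067]
    - [100,0,0,0,0.1067]
    - [100,0,0,0,0.1067]

```text
time_s: 18.87
position: [0.5788, -0.0521, 0.3074]
tcp_rot: [[-0.526, 0.85, 0.0], [0.85, 0.526, -0.0], [-0.0, 0.0, -1.0]]
force: [-0.4, -0.8, 0.2]
opening: 0.608
grasp_force: 0.0
```

Run:
```python
from h import *
s=st(); print(need(s,.6,.216,.31))
```

```text
t 18.87 pos [ 0.5788 -0.0521  0.3074] psi 121.75 F [-0.4 -0.8  0.2] op 0.608 gf 0.0 j [-16.  23.  84.  -0.  74. -48.]
[ 0.2169  0.1591 -0.0026]
```

Request:
send_rows:
  plan:
    - [100,0.031,0.0227,0,0]
    - [100,0.031,0.0227,0,0]
    - [100,0.031,0.0227,0,0]
    - [100,0.031,0.0227,0,0]
    - [100,0.031,0.0227,0,0]
    - [100,0.031,0.0227,0,0]
    - [100,0.031,0.0227,0,0]
    - [100,0,0,0,0]
    - [100,0,0,0,0]

```text
time_s: 19.62
position: [0.5981, 0.2181, 0.3071]
tcp_rot: [[-0.534, 0.845, 0.0], [0.845, 0.534, -0.0], [-0.0, 0.0, -1.0]]
force: [0.2, -1.5, -0.6]
opening: 0.61
grasp_force: 0.0
```

```bash
cat >> h.py <<'E'
def browns(tag):
    c,p,d=shot('wrist',tag); o=[]
    for k in blobs(hsv(p,(0,60,20),(15,255,130)),300):
        r=rect(c,k,.05); print('brown',r,cv2.boundingRect(k)); o.append(r)
    return o
E
python3 - <<'E'
from h import *
s=st(); o=browns('w5')
for r in o: print(need(s,r[0],r[1],.044))
E
```

```text
t 19.62 pos [0.5981 0.2181 0.3071] psi 122.29 F [ 0.2 -1.5 -0.6] op 0.61 gf 0.0 j [ 10.  27.  75.  -0.  77. -22.]
brown [ 0.402  0.135 78.894 19.328 30.185] (61, 153, 83, 23)
brown [ 0.634  0.289 71.398 18.94  85.06 ] (372, 126, 50, 68)
brown [  0.538   0.318  73.579  18.845 -57.717] (312, 30, 21, 86)
[ 0.0346 -0.2102  0.263 ]
[0.0409 0.0682 0.2631]
[0.1167 0.0025 0.263 ]
```

Request:
send_rows:
  plan:
    - [100,0.039,0.0008,0,0]
    - [100,0.039,0.0008,0,0]
    - [100,0.039,0.0008,0,0]
    - [100,0,0,0,0]
    - [100,0,0,0.035,0]
    - [100,0,0,0.035,0]
    - [100,0,0,0.035,0]
    - [100,0,0,0.035,0]
    - [100,0,0,0.035,0]
    - [100,0,0,0.035,0]
    - [100,0,0,0.03,0]
    - [100,0,0,0.023,0]
    - [100,0,0,0,0]
    - [255,0,0,0,0]
    - [255,0,0,0,0]
    - [255,0,0,0,0]
    - [255,0,0,0,0]
    - [255,0,0,0,0]
    - [255,0,0,0,0]
    - [255,0,0,0,0]

```text
time_s: 21.33
position: [0.539, 0.3165, 0.044]
tcp_rot: [[-0.531, 0.847, 0.001], [0.847, 0.531, 0.0], [-0.0, 0.001, -1.0]]
force: [0.2, -0.5, 2.6]
opening: 0.231
grasp_force: 30.0
```

Request:
send_rows:
  plan:
    - [255,0,0,0,0]
    - [255,0,0,-0.02,0]
    - [255,0,0,-0.035,0]
    - [255,0,0,-0.035,0]
    - [255,0,0,-0.035,-0.1066]
    - [255,0,0,-0.035,-0.1066]
    - [255,0,0,0,-0.1066]
    - [255,0,0,0,-0.1066]
    - [255,0,0,0,-0.1066]
    - [255,0,0,0,-0.1066]
    - [255,0,0,0,-0.1066]
    - [255,0,0,0,-0.1066]
    - [255,0,0,0,-0.1066]
    - [255,0,0,0,-0.1066]
    - [255,0,0,0,0]
    - [255,0,0,0,0]

```text
time_s: 22.67
position: [0.5381, 0.3164, 0.203]
tcp_rot: [[-0.999, -0.052, -0.001], [-0.052, 0.999, -0.0], [0.001, -0.0, -1.0]]
force: [-0.3, -0.1, -1.1]
opening: 0.231
grasp_force: 30.0
```

Run:
```python
from h import *
s=st(); print(need(s,.5755,.0175,.2))
```

```text
t 22.67 pos [0.5381 0.3164 0.203 ] psi -177.01 F [-0.3 -0.1 -1.1] op 0.231 gf 30.0 j [ 20.  32.  84.   0.  64. -73.]
[-0.0218 -0.3004  0.0031]
```

Request:
send_rows:
  plan:
    - [255,-0.0027,-0.0375,0,0]
    - [255,-0.0027,-0.0375,0,0]
    - [255,-0.0027,-0.0375,0,0]
    - [255,-0.0027,-0.0375,0,0]
    - [255,-0.0027,-0.0375,0,0]
    - [255,-0.0027,-0.0375,0,0]
    - [255,-0.0027,-0.0375,0,0]
    - [255,-0.0027,-0.0375,0,0]
    - [255,0,0,0,0]
    - [255,0,0,0.02,0]
    - [255,0,0,0.02,0]
    - [255,0,0,0.02,0]
    - [255,0,0,0,0]
    - [255,0,0,0,0]

```text
time_s: 23.83
position: [0.5757, 0.0184, 0.1426]
tcp_rot: [[-0.999, -0.053, -0.003], [-0.053, 0.999, 0.001], [0.003, 0.001, -1.0]]
force: [0.3, -0.4, -1.7]
opening: 0.227
grasp_force: 30.0
```

Request:
send_rows:
  plan:
    - [255,0,0,0.03,0]
    - [255,0,0,0.03,0]
    - [255,0,0,0.015,0]
    - [255,0,0,0.008,0]
    - [255,0,0,0.004,0]
    - [255,0,0,0,0]
    - [255,0,0,0,0]
    - [160,0,0,0,0]
    - [160,0,0,0,0]
    - [160,0,0,0,0]
    - [160,0,0,0,0]
    - [160,0,0,0,0]
    - [160,0,0,-0.01,0]
    - [160,0,0,-0.03,0]
    - [160,0,0,-0.035,0]
    - [160,0,0,-0.035,0]
    - [160,0,0,-0.035,0]
    - [120,0,0,-0.035,0]
    - [100,0,0,-0.035,0]
    - [100,0,0,-0.035,0]

```text
time_s: 25.5
position: [0.576, 0.0182, 0.3092]
tcp_rot: [[-0.999, -0.055, 0.001], [-0.055, 0.999, -0.0], [-0.001, -0.0, -1.0]]
force: [1.0, -0.1, -0.8]
opening: 0.519
grasp_force: 0.0
```

Request:
send_rows:
  plan:
    - [100,0,0,0,0.118]
    - [100,0,0,0,0.118]
    - [100,0,0,0,0.118]
    - [100,0,0,0,0.118]
    - [100,0,0,0,0.118]
    - [100,0,0,0,0.118]
    - [100,0,0,0,0.118]
    - [100,0,0,0,0.118]
    - [100,0,0,0,0.118]
    - [100,0,0,0,0.118]
    - [100,0,0,0,0.118]
    - [100,0,0,0,0.118]
    - [100,0,0,0,0.118]
    - [100,0.036,0.02,0,0]
    - [100,0.036,0.02,0,0]
    - [100,0.036,0.02,0,0]
    - [100,0.036,0.02,0,0]
    - [100,0,0,0,0]
    - [100,0,0,0,0]

```text
time_s: 27.08
position: [0.643, 0.1708, 0.3065]
tcp_rot: [[-0.095, 0.995, -0.0], [0.995, 0.095, -0.0], [-0.0, -0.0, -1.0]]
force: [-0.3, -1.3, 0.4]
opening: 0.605
grasp_force: 0.0
```

Run:
```python
from h import *
s=st(); o=browns('w6')
for r in o: print(need(s,r[0],r[1],.044))
```

```text
t 27.08 pos [0.643  0.1708 0.3065] psi 95.46 F [-0.3 -1.3  0.4] op 0.605 gf 0.0 j [ 5. 30. 71. -0. 79. -0.]
brown [ 0.405  0.134 79.591 19.595 30.217] (40, 191, 77, 46)
brown [  0.644   0.286  73.052  18.4   -81.55 ] (321, 33, 23, 85)
[-0.0139 -0.2403  0.2626]
[0.1146 0.0121 0.2625]
```

View pics/w6.png

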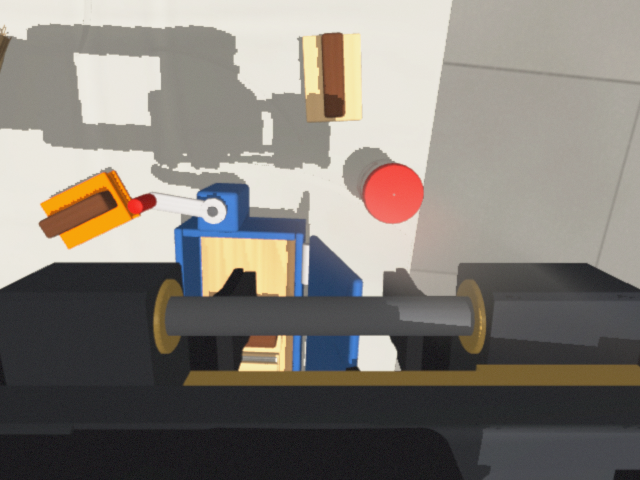

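The third pack still stands at (0.644,0.286), and the red jar at (392,193) is clear of the grasp.

Request:
send_rows:
  plan:
    - [100,0.0382,0.004,0,0]
    - [100,0.0382,0.004,0,0]
    - [100,0.0382,0.004,0,0]
    - [100,0,0,0,-0.052]
    - [100,0,0,0.035,0]
    - [100,0,0,0.035,0]
    - [100,0,0,0.035,0]
    - [100,0,0,0.035,0]
    - [100,0,0,0.035,0]
    - [100,0,0,0.035,0]
    - [100,0,0,0.03,0]
    - [100,0,0,0.0225,0]
    - [100,0,0,0,0]
    - [255,0,0,0,0]
    - [255,0,0,0,0]
    - [255,0,0,0,0]
    - [255,0,0,0,0]
    - [255,0,0,0,0]
    - [255,0,0,0,0]
    - [255,0,0,0,0]

```text
time_s: 28.8
position: [0.6448, 0.284, 0.0445]
tcp_rot: [[-0.143, 0.99, 0.001], [0.99, 0.143, -0.0], [-0.0, 0.001, -1.0]]
force: [0.4, -0.1, 1.2]
opening: 0.225
grasp_force: 30.0
```

Request:
send_rows:
  plan:
    - [255,0,0,0,0]
    - [255,0,0,-0.02,0]
    - [255,0,0,-0.035,0]
    - [255,0,0,-0.035,0]
    - [255,0,0,-0.035,-0.1141]
    - [255,0,0,-0.035,-0.1141]
    - [255,0,0,0,-0.1141]
    - [255,0,0,0,-0.1141]
    - [255,0,0,0,-0.1141]
    - [255,0,0,0,-0.1141]
    - [255,0,0,0,-0.1141]
    - [255,0,0,0,-0.1141]
    - [255,0,0,0,-0.1141]
    - [255,0,0,0,-0.1141]
    - [255,0,0,0,-0.1141]
    - [255,0,0,0,-0.1141]
    - [255,0,0,0,-0.1141]
    - [255,0,0,0,0]
    - [255,0,0,0,0]

```text
time_s: 30.38
position: [0.6441, 0.2841, 0.2034]
tcp_rot: [[-0.999, -0.053, -0.001], [-0.053, 0.999, -0.0], [0.001, -0.0, -1.0]]
force: [0.4, 0.9, -1.5]
opening: 0.228
grasp_force: 30.0
```

Run:
```python
from h import *
s=st(); print(need(s,.572,.086,.2))
c,p,d=shot('wrist','w7'); print(0)
o=blobs(hsv(p,(0,60,20),(15,255,130)),300); print([cv2.boundingRect(k) for k in o])
ct,pt,dt=shot('top','t4'); cv2.imwrite('pics/c4.png',np.hstack([cv2.resize(pt[120:300,180:470],(580,360)),cv2.resize(p[:,160:460],(220,360))]))
```

```text
t 30.38 pos [0.6441 0.2841 0.2034] psi -176.95 F [ 0.4  0.9 -1.5] op 0.228 gf 30.0 j [ 15.  38.  71.   0.  70. -78.]
[ 0.0826 -0.1939  0.0036]
0
[(292, 335, 54, 36), (292, 196, 56, 101)]
```

View pics/c4.png

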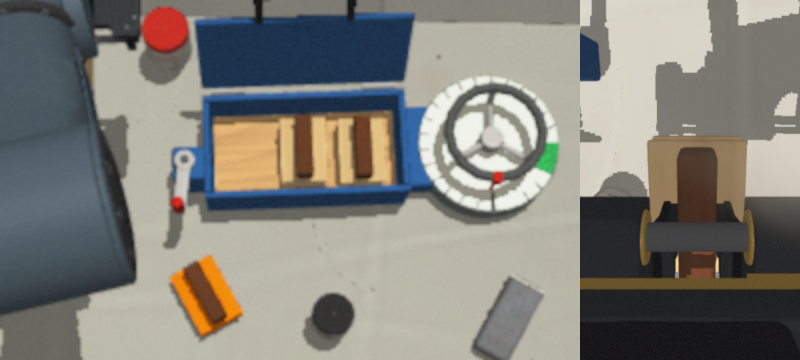

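Two packs lie side by side in the press and the left slot is free. The third is held straight.

Request:
send_rows:
  plan:
    - [255,0.04,0,0,0]
    - [255,0.04,-0.01,0,0]
    - [255,0.0026,-0.035,0,0]
    - [255,0,-0.037,0,0]
    - [255,0,-0.037,0,0]
    - [255,0,-0.0375,0,0]
    - [255,0,-0.0375,0,0]
    - [255,0,0,0,0]
    - [255,0,0,0,0]
    - [255,0,0,0.02,0]
    - [255,0,0,0.02,0]
    - [255,0,0,0.02,0]
    - [255,0,0,0,0]
    - [255,0,0,0,0]

```text
time_s: 31.65
position: [0.5721, 0.0869, 0.1433]
tcp_rot: [[-0.998, -0.057, -0.003], [-0.057, 0.998, 0.0], [0.003, 0.001, -1.0]]
force: [0.8, 1.2, -1.3]
opening: 0.224
grasp_force: 30.0
```

Request:
send_rows:
  plan:
    - [255,0,0,0.03,0]
    - [255,0,0,0.03,0]
    - [255,0,0,0.015,0]
    - [255,0,0,0.008,0]
    - [255,0,0,0.004,0]
    - [255,0,0,0,0]
    - [255,0,0,0,0]
    - [160,0,0,0,0]
    - [160,0,0,0,0]
    - [160,0,0,0,0]
    - [160,0,0,0,0]
    - [160,0,0,0,0]
    - [160,0,0,-0.01,0]
    - [160,0,0,-0.03,0]
    - [160,0,0,-0.035,0]
    - [160,0,0,-0.035,0]
    - [160,0,0,-0.035,0]
    - [160,0,0,-0.035,0]
    - [160,0,0,-0.035,0]
    - [160,0,0,-0.035,0]

```text
time_s: 33.32
position: [0.5723, 0.0857, 0.3097]
tcp_rot: [[-0.998, -0.056, 0.001], [-0.056, 0.998, -0.0], [-0.001, -0.0, -1.0]]
force: [0.6, -0.6, -0.3]
opening: 0.369
grasp_force: 0.0
```

Request:
send_rows:
  plan:
    - [150,0,0,0,0.1208]
    - [150,0,0,0,0.1208]
    - [150,0,0,0,0.1208]
    - [150,0,0,0,0.1208]
    - [150,0,0,0,0.1208]
    - [150,0,0,0,0.1208]
    - [150,0,0,0,0.1208]
    - [150,0,0,0,0.1208]
    - [150,0,0,0,0.1208]
    - [150,0,0,0,0.1208]
    - [150,0,0,0,0.1208]
    - [150,0,0,0,0.1208]
    - [150,0,0,0,0.1208]
    - [150,0,0,0,0]
    - [150,0,0,0,0]

```text
time_s: 34.57
position: [0.5728, 0.0857, 0.3076]
tcp_rot: [[-0.059, 0.998, 0.0], [0.998, 0.059, -0.0], [-0.0, 0.0, -1.0]]
force: [0.2, 0.2, -1.2]
opening: 0.411
grasp_force: 0.0
```

Run:
```python
from h import *
s=st(); c,p,d=shot('top','t5'); cw,pw,dw=shot('wrist','w8')
cs,ps,ds=shot('scene','s5')
cv2.imwrite('pics/c5.png',np.hstack([cv2.resize(p[100:240,230:430],(400,280)),cv2.resize(ps[160:300,290:490],(400,280))]))
a=1.85
print(need(s,.6408-.17*np.cos(a),.021,.072+.17*np.sin(a)-.003))
```

```text
t 34.57 pos [0.5728 0.0857 0.3076] psi 93.41 F [ 0.2  0.2 -1.2] op 0.411 gf 0.0 j [-3. 22. 84. -0. 74. -6.]
[-0.0714  0.1108  0.0752]
```

View pics/c5.png

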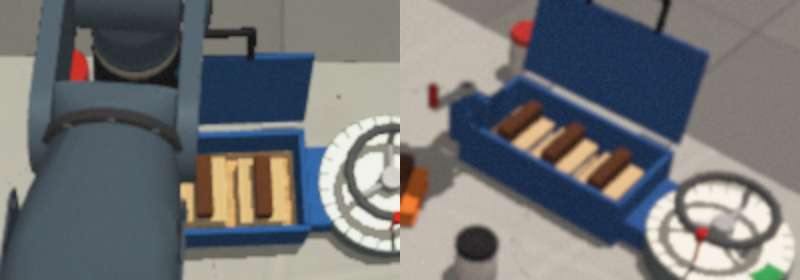

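All three packs lie flat in the bed, side by side. The handle bar is at crop (230,33), which is the right end of the bar in the top view. I'll check its position against the expected arc.

Run:
```python
from h import *
c=calibration('top'); cs=calibration('scene')
P=np.array(ray(c,356.5,116.5,.235)); print(P.round(4), ray(c,345,116.5,.235).round(4), proj(c,[.6876,.0215,.235]).round(1), proj(cs,[.6876,.0215,.235]).round(1))
# two-view: scene bar right end crop(666,2)->(290+133,160+1)
for x in (.67,.68,.69,.70): 
    a=np.arccos(-(x-.6408)/.17); q=[x+.002,-.029,.072+.17*np.sin(a)]; print(x,a.round(2),proj(c,q).round(1),proj(cs,q).round(1))
d=np.load('pics/t5.npz')['d']; print(d[112:120,340:356:3].round(3))
```

```text
[ 0.6902 -0.0291  0.235 ] [ 0.6898 -0.0047  0.235 ] [332.6 117.2] [405.9 150.7]
0.67 1.74 [356.6 123.8] [420.1 159.8]
0.68 1.8 [356.5 119.7] [422.4 158.8]
0.69 1.86 [356.5 115.8] [424.6 158.1]
0.7 1.93 [356.4 112. ] [426.7 157.7]
[[2.304 2.3   2.308 2.318 2.306 2.301]
 [2.321 2.302 2.297 2.311 1.244 1.243]
 [1.24  1.235 1.236 1.237 1.237 1.24 ]
 [1.239 1.24  1.238 1.24  1.237 1.237]
 [1.241 1.24  1.239 1.236 1.24  1.238]
 [1.242 1.244 1.238 1.242 1.239 1.248]
 [1.239 1.241 2.296 2.297 2.307 1.246]
 [2.299 2.299 2.294 2.291 2.292 1.25 ]]
```

Request:
send_rows:
  plan:
    - [150,-0.0179,0.0277,0,0]
    - [150,-0.0179,0.0277,0,0]
    - [150,-0.0179,0.0277,0,0]
    - [150,-0.0179,0.0277,0,0]
    - [150,0,0,0,0]
    - [150,0,0,0.025,0]
    - [150,0,0,0.025,0]
    - [150,0,0,0.025,0]
    - [150,0,0,0,0]
    - [255,0,0,0,0]
    - [255,0,0,0,0]
    - [255,0,0,0,0]
    - [255,0,0,0,0]
    - [255,0,0,0,0]
    - [255,0,0,0,0]
    - [255,0,0,0,0]

```text
time_s: 36.05
position: [0.6892, 0.0204, 0.2341]
tcp_rot: [[-0.056, 0.998, 0.005], [0.998, 0.056, -0.0], [-0.001, 0.005, -1.0]]
force: [1.2, 0.2, 5.0]
opening: 0.102
grasp_force: 30.0
```

Run:
```python
from h import *
s=st()
L=.17
A=np.linspace(1.85,0,25)
for k in range(24): print(np.round([-L*(np.cos(A[k+1])-np.cos(A[k])),-L*(np.sin(A[k+1])-np.sin(A[k]))],4).tolist(),end=' ')
```

```text
t 36.05 pos [0.6892 0.0204 0.2341] psi 93.24 F [1.2 0.2 5. ] op 0.102 gf 30.0 j [ -8.  35.  72.   0.  72. -11.]
[-0.0127, -0.0031] [-0.0129, -0.0021] [-0.0131, -0.0011] [-0.0131, -0.0001] [-0.0131, 0.0009] [-0.013, 0.0019] [-0.0128, 0.0029] [-0.0125, 0.0039] [-0.0122, 0.0048] [-0.0118, 0.0057] [-0.0113, 0.0066] [-0.0108, 0.0075] [-0.0102, 0.0083] [-0.0095, 0.009] [-0.0088, 0.0097] [-0.008, 0.0104] [-0.0072, 0.011] [-0.0063, 0.0115] [-0.0054, 0.0119] [-0.0045, 0.0123] [-0.0035, 0.0126] [-0.0025, 0.0129] [-0.0015, 0.013] [-0.0005, 0.0131]
```

Request:
send_rows:
  plan:
    - [255,0,-0.0127,-0.0031,0]
    - [255,0,-0.0129,-0.0021,0]
    - [255,0,-0.0131,-0.0011,0]
    - [255,0,-0.0131,-0.0001,0]
    - [255,0,-0.0131,0.0009,0]
    - [255,0,-0.013,0.0019,0]
    - [255,0,-0.0128,0.0029,0]
    - [255,0,-0.0125,0.0039,0]
    - [255,0,-0.0122,0.0048,0]
    - [255,0,-0.0118,0.0057,0]
    - [255,0,-0.0113,0.0066,0]
    - [255,0,-0.0108,0.0075,0]

```text
time_s: 37.05
position: [0.5399, 0.0122, 0.2052]
tcp_rot: [[-0.056, 0.998, 0.005], [0.998, 0.056, 0.0], [-0.0, 0.005, -1.0]]
force: [2.0, 1.0, 2.2]
opening: 0.102
grasp_force: 30.0
```

Request:
send_rows:
  plan:
    - [255,0,-0.0102,0.0083,0]
    - [255,0,-0.0095,0.009,0]
    - [255,0,-0.0088,0.0097,0]
    - [255,0,-0.008,0.0104,0]
    - [255,0,-0.0072,0.011,0]
    - [255,0,-0.0063,0.0115,0]
    - [255,0,-0.0054,0.0119,0]
    - [255,0,-0.0045,0.0123,0]
    - [255,0,-0.0035,0.0126,0]
    - [255,0,-0.0025,0.0129,0]
    - [255,0,-0.0015,0.013,0]
    - [255,0,-0.0005,0.0131,0]
    - [255,0,0,0.003,0]
    - [255,0,0,0,0]
    - [255,0,0,0,0]

```text
time_s: 38.3
position: [0.4716, 0.0083, 0.0672]
tcp_rot: [[-0.056, 0.998, 0.002], [0.998, 0.056, -0.0], [-0.0, 0.002, -1.0]]
force: [-0.1, 1.1, 14.6]
opening: 0.102
grasp_force: 30.0
```

Request:
send_rows:
  plan:
    - [255,0,0,0.002,0]
    - [255,0,0,0,0]
    - [255,0,0,0,0]

```text
time_s: 38.55
position: [0.4716, 0.0083, 0.0664]
tcp_rot: [[-0.057, 0.998, 0.003], [0.998, 0.057, -0.0], [-0.001, 0.003, -1.0]]
force: [-3.4, 1.1, 26.7]
opening: 0.1
grasp_force: 30.0
```

Request:
send_rows:
  plan:
    - [255,0,0,-0.003,0]
    - [178,0,0,0,0]
    - [178,0,0,0,0]
    - [178,0,0,0,0]
    - [178,0,0,0,0]
    - [178,0,0,-0.01,0]
    - [178,0,0,-0.03,0]
    - [178,0,0,-0.035,0]
    - [178,0,0,-0.035,0]
    - [150,0,0,-0.035,0.11]
    - [120,0,0,-0.035,0.12]
    - [100,0,0,0,0.12]
    - [100,0,0,0,0.12]
    - [100,0,0,0,0.12]
    - [100,0,0,0,0.12]
    - [100,0,0,0,0.12]
    - [100,0,0,0,0.12]
    - [100,0,0,0,0.12]
    - [100,0,0,0,0.12]
    - [100,0,0,0,0.12]

```text
time_s: 40.22
position: [0.4703, 0.0082, 0.2459]
tcp_rot: [[0.952, 0.306, -0.002], [0.306, -0.952, 0.0], [-0.002, -0.001, -1.0]]
force: [0.6, -0.5, 0.0]
opening: 0.612
grasp_force: 0.0
```

Request:
send_rows:
  plan:
    - [100,0,0,0,0.12]
    - [100,0,0,0,0.12]
    - [100,0,0,0,0.12]
    - [100,0,0,0,0.03]
    - [100,0.0007,-0.0308,0,0]
    - [100,0.0007,-0.0308,0,0]
    - [100,0.0007,-0.0308,0,0]
    - [100,0.0007,-0.0308,0,0]
    - [100,0.0007,-0.0308,0,0]
    - [100,0,0,0,0]
    - [100,0,0,0,0]

```text
time_s: 41.13
position: [0.4849, 0.1627, 0.2458]
tcp_rot: [[0.998, -0.069, -0.002], [-0.069, -0.998, -0.001], [-0.002, 0.001, -1.0]]
force: [0.9, 0.0, -0.1]
opening: 0.608
grasp_force: 0.0
```

Run:
```python
from h import *
s=st(); c,p,d=shot('wrist','w9'); ct,pt,dt=shot('top','t6'); cs,ps,ds=shot('scene','s6')
print(need(s,.4872,.1614,.104))
m=hsv(pt,(0,150,100),(6,255,255))|hsv(pt,(174,150,100),(180,255,255)); m[:155]=0; m[:,:230]=0; m[250:]=0; m[:,470:]=0
for k in blobs(m,4): print('red',cv2.boundingRect(k),rect(ct,k,.115))
cv2.imwrite('pics/c6.png',np.hstack([cv2.resize(p,(400,300)),cv2.resize(ps[160:310,290:490],(400,300))]))
```

```text
t 41.13 pos [0.4849 0.1627 0.2458] psi -3.98 F [ 0.9  0.  -0.1] op 0.608 gf 0.0 j [  6.  21.  98.  -0.  62. 100.]
[0.0026 0.001  0.1418]
red (426, 206, 6, 6) [ 0.524 -0.201 11.672 11.331  1.034]
```

View pics/c6.png

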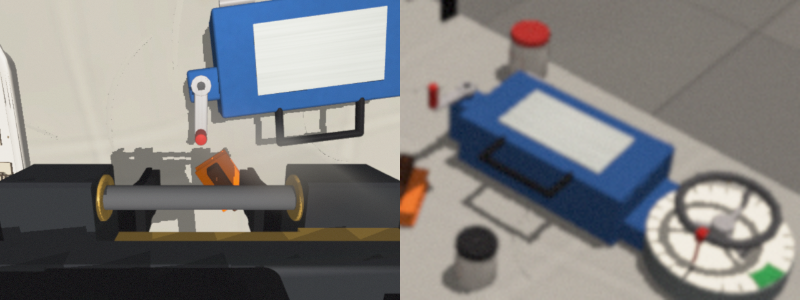

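The lid is shut. The lever still points at the robot, with the knob at (200,138) in the left half of the crop.

Request:
send_rows:
  plan:
    - [100,0.0026,0.001,0,0]
    - [100,0,0,0.035,0]
    - [100,0,0,0.035,0]
    - [100,0,0,0.035,0]
    - [100,0,0,0.037,0]
    - [100,0,0,0,0]
    - [255,0,0,0,0]
    - [255,0,0,0,0]
    - [255,0,0,0,0]
    - [255,0,0,0,0]
    - [255,0,0,0,0]
    - [255,0,0,0,0]
    - [255,0,0,0,0]
    - [255,0,0,0,0]

```text
time_s: 42.45
position: [0.4884, 0.1605, 0.1054]
tcp_rot: [[0.997, -0.073, 0.002], [-0.073, -0.997, 0.0], [0.002, -0.0, -1.0]]
force: [-0.5, 0.9, 4.9]
opening: 0.15
grasp_force: 30.0
```

Run:
```python
from h import *
st()
z=np.load('pics/w9.npz'); d=z['d']
def W(u,v):
    q=d[v,u]; return (z['xyz']+z['rotation']@np.array([(u-z['cx'])/z['fx']*q,(v-z['cy'])/z['fy']*q,q])).round(4)
for u,v in [(350,160),(390,165),(440,155),(360,60),(480,90),(560,80),(600,140),(520,222),(320,221)]: print(W(u,v))
```

```text
t 42.45 pos [0.4884 0.1605 0.1054] psi -4.16 F [-0.5  0.9  4.9] op 0.15 gf 30.0 j [  6.  34. 105.   0.  42. 100.]
[0.525  0.1335 0.0419]
[0.5217 0.1058 0.0766]
[0.5266 0.0681 0.0776]
[0.598  0.125  0.0745]
[0.5713 0.0386 0.0759]
[ 0.5741 -0.0189  0.0766]
[ 0.5292 -0.0524  0.0759]
[0.4703 0.0052 0.0772]
[0.4901 0.1615 0.1145]
```

Request:
send_rows:
  plan:
    - [255,0.0003,0.0058,0,-0.1]
    - [255,0.0003,0.0058,0,-0.1]
    - [255,0.0003,0.0058,0,-0.1]
    - [255,0.0003,0.0058,0,-0.1]
    - [255,0.0003,0.0058,0,-0.1]
    - [255,0.0003,0.0058,0,-0.1]
    - [255,0.0003,0.0058,0,-0.1]
    - [255,0.0003,0.0058,0,-0.1]
    - [255,0.0003,0.0058,0,-0.1]
    - [255,0.0003,0.0058,0,-0.1]
    - [255,0.0003,0.0058,0,-0.1]
    - [255,0.0003,0.0058,0,-0.1]
    - [255,0.0003,0.0058,0,-0.1]
    - [255,0.0003,0.0058,0,-0.1]
    - [255,0.0003,0.0058,0,-0.1]
    - [255,0.0003,0.0058,0,-0.1]
    - [255,0.0003,0.0058,0,-0.1]
    - [255,0,0,0,0]
    - [255,0,0,0,0]

```text
time_s: 44.03
position: [0.5496, 0.0988, 0.1053]
tcp_rot: [[-0.056, 0.998, 0.001], [0.998, 0.056, 0.001], [0.001, 0.001, -1.0]]
force: [-1.0, 1.7, 5.2]
opening: 0.148
grasp_force: 30.0
```

Request:
send_rows:
  plan:
    - [255,0,0.002,0,0]
    - [255,0,0.001,0,0]
    - [255,0,0,0,0]
    - [255,0,0,0,0]

```text
time_s: 44.37
position: [0.5499, 0.0988, 0.1052]
tcp_rot: [[-0.057, 0.998, -0.005], [0.998, 0.057, 0.0], [0.001, -0.005, -1.0]]
force: [-5.7, -0.1, 8.8]
opening: 0.152
grasp_force: 30.0
```

Run:
```python
from h import *
c=calibration('top'); p=cv2.imread('pics/t6.png')
m=hsv(p,(0,0,0),(180,90,75)); roi=np.zeros_like(m); roi[150:225,392:465]=255; m&=roi
k=max(blobs(m,50),key=cv2.contourArea); P=np.array([ray(c,u,v,.084)[:2] for u,v in cv2.convexHull(k)[:,0]],np.float32)
print('enclosing circle (want r 61mm)',cv2.minEnclosingCircle(P*1000), cv2.boundingRect(k))
cv2.imwrite('pics/c7.png',cv2.resize(np.hstack([p[150:225,392:465],cv2.merge([m]*3)[150:225,392:465]]),None,fx=4,fy=4))
```

```text
Traceback (most recent call last):
ValueError: max() iterable argument is empty
```

Request:
send_rows:
  plan:
    - [255,0,-0.002,0,0]
    - [100,0,0,0,0]
    - [100,0,0,0,0]
    - [100,0,0,0,0]
    - [100,0,0,0,0]
    - [100,0,0,-0.015,0]
    - [100,0,0,-0.035,0]
    - [100,0,0,-0.035,0]
    - [100,0,0,-0.035,-0.117]
    - [100,0,0,0,-0.117]
    - [100,0,0,0,-0.117]
    - [100,0,0,0,-0.117]
    - [100,0,0,0,-0.117]
    - [100,0,0,0,-0.117]
    - [100,0,0,0,-0.117]
    - [100,0,0,0,-0.117]
    - [100,0,0,0,-0.117]
    - [100,0,0,0,-0.117]

```text
time_s: 45.87
position: [0.5502, 0.0982, 0.2242]
tcp_rot: [[-0.943, 0.332, -0.001], [0.332, 0.943, -0.0], [0.001, -0.0, -1.0]]
force: [0.6, 0.5, 0.2]
opening: 0.607
grasp_force: 0.0
```

Run:
```python
from h import *
from scipy.optimize import least_squares
z=np.load('pics/t6.npz'); d=z['d']
v,u=np.mgrid[150:230,390:470]; q=d[150:230,390:470].astype(float)
P=np.stack([(u-z['cx'])/z['fx']*q,(v-z['cy'])/z['fy']*q,q],-1).reshape(-1,3)@z['rotation'].T+z['xyz']
P=P[(P[:,2]>.078)&(P[:,2]<.1)&(P[:,1]<-.13)]
P=P[abs(np.hypot(P[:,0]-.5845,P[:,1]+.2045)-.055)<.015]
r=least_squares(lambda x:np.hypot(P[:,0]-x[0],P[:,1]-x[1])-x[2],[.5845,-.2045,.055],loss='soft_l1',f_scale=.003).x
print(len(P),r.round(4),np.median(P[:,2]))
s=st(); a=np.radians(psi(s)-90); R=.055
print('alpha',np.degrees(a),need(s,r[0]+R*np.cos(a),r[1]+R*np.sin(a),.082))
```

```text
748 [ 0.5871 -0.2038  0.0543] 0.0871576801947822
t 45.87 pos [0.5502 0.0982 0.2242] psi 160.6 F [0.6 0.5 0.2] op 0.607 gf 0.0 j [ -1.  26.  92.  -0.  62. -72.]
alpha 70.59533212752888 [-0.1352 -0.2175  0.1422]
```

Request:
send_rows:
  plan:
    - [165,-0.0192,-0.0311,0,0]
    - [165,-0.0192,-0.0311,0,0]
    - [165,-0.0192,-0.0311,0,0]
    - [165,-0.0192,-0.0311,0,0]
    - [165,-0.0192,-0.0311,0,0]
    - [165,-0.0192,-0.0311,0,0]
    - [165,-0.0192,-0.0311,0,0]
    - [165,0,0,0,0]
    - [165,0,0,0.03,0]
    - [165,0,0,0.02,0]
    - [165,0,0,0,0]

```text
time_s: 46.78
position: [0.6001, -0.1509, 0.17]
tcp_rot: [[-0.941, 0.338, -0.009], [0.338, 0.941, 0.004], [0.01, 0.001, -1.0]]
force: [-0.6, 0.2, -0.7]
opening: 0.35
grasp_force: 0.0
```

Run:
```python
from h import *
s=st(); a=np.radians(psi(s)-90); R=.055; print(need(s,.5862+R*np.cos(a),-.2038+R*np.sin(a),.082))
```

```text
t 46.78 pos [ 0.6001 -0.1509  0.17  ] psi 160.22 F [-0.6  0.2 -0.7] op 0.35 gf 0.0 j [-24.  34.  86.   0.  60. -95.]
[-0.0057  0.0004  0.0879]
```

Request:
send_rows:
  plan:
    - [165,-0.002,0,0.03,0]
    - [165,0,0,0.03,0]
    - [165,0,0,0.027,0]
    - [165,0,0,0,0]
    - [165,0,0,0,0]
    - [255,0,0,0,0]
    - [255,0,0,0,0]
    - [255,0,0,0,0]
    - [255,0,0,0,0]
    - [255,0,0,0,0]
    - [255,0,0,0,0]

```text
time_s: 47.7
position: [0.6062, -0.1549, 0.0897]
tcp_rot: [[-0.941, 0.337, 0.003], [0.337, 0.941, -0.004], [-0.004, -0.003, -1.0]]
force: [-2.8, -4.5, 5.8]
opening: 0.14
grasp_force: 29.0
```

Run:
```python
from h import *
s=st(); a=np.radians(psi(s)-90); R=.055; print(need(s,.5862+R*np.cos(a),-.2038+R*np.sin(a),.082))
```

```text
t 47.7 pos [ 0.6062 -0.1549  0.0897] psi 160.3 F [-2.8 -4.5  5.8] op 0.14 gf 29.0 j [-24.  41.  89.  -0.  50. -95.]
[0.0023 0.0022 0.0077]
```

Request:
send_rows:
  plan:
    - [190,0,0,0,0]
    - [190,0,0,0,0]
    - [190,0.001,0.001,0.006,0]
    - [190,0,0,0,0]
    - [190,0,0,0,0]
    - [255,0,0,0,0]
    - [255,0,0,0,0]
    - [255,0,0,0,0]
    - [255,0,0,0,0]
    - [255,0,0,0,0]

```text
time_s: 48.53
position: [0.6042, -0.1541, 0.081]
tcp_rot: [[-0.942, 0.336, -0.001], [0.336, 0.942, -0.004], [-0.0, -0.004, -1.0]]
force: [-2.5, -8.3, -3.3]
opening: 0.137
grasp_force: 29.3
```

Run:
```python
from h import *
s=st(); a=np.radians(psi(s)-90); R=.055; print(need(s,.5862+R*np.cos(a),-.2038+R*np.sin(a),.082))
R=.055;t=.125
print(R*np.sin(t),R*(1-np.cos(t)))
```

```text
t 48.53 pos [ 0.6042 -0.1541  0.081 ] psi 160.39 F [-2.5 -8.3 -3.3] op 0.137 gf 29.3 j [-24.  42.  89.  -0.  49. -95.]
[ 0.0003  0.0022 -0.001 ]
0.006857110336187523 0.0004291283023869047
```

Request:
send_rows:
  plan:
    - [255,0,-0.002,0,0]
    - [255,-0.0055,-0.0003,0,0.1]
    - [255,-0.0055,-0.0003,0,0.1]
    - [255,-0.0055,-0.0003,0,0.1]
    - [255,-0.0055,-0.0003,0,0.1]
    - [255,-0.0055,-0.0003,0,0.1]
    - [255,-0.0055,-0.0003,0,0.1]
    - [255,-0.0055,-0.0003,0,0.1]
    - [255,-0.0055,-0.0003,0,0.1]
    - [255,-0.0055,-0.0003,0,0.1]
    - [255,-0.0055,-0.0003,0,0.1]
    - [255,0,0,0,0]
    - [255,0,0,0,0]

```text
time_s: 49.62
position: [0.6396, -0.1935, 0.081]
tcp_rot: [[-0.227, 0.974, 0.002], [0.974, 0.227, -0.001], [-0.001, 0.001, -1.0]]
force: [2.1, -2.8, -5.0]
opening: 0.133
grasp_force: 29.4
```

Run:
```python
from h import *
s=st(); a=np.radians(psi(s)-90); R=.055; 
for c in [(.5862,-.2038),(.585,-.2055)]: print(need(s,c[0]+R*np.cos(a),c[1]+R*np.sin(a),.082))
print(s['tcp_rot'].T@s['force'])
```

```text
t 49.62 pos [ 0.6396 -0.1935  0.081 ] psi 103.1 F [ 2.1 -2.8 -5. ] op 0.133 gf 29.4 j [-26.  44.  82.  -0.  54. -39.]
[ 0.0021  0.0007 -0.001 ]
[ 0.0007 -0.0009 -0.001 ]
[-3.15329123  1.38804032  4.98517337]
```

Request:
send_rows:
  plan:
    - [255,-0.0055,-0.0003,0,0.1]
    - [255,-0.0055,-0.0003,0,0.1]
    - [255,-0.0055,-0.0003,0,0.1]
    - [255,-0.0055,-0.0003,0,0.1]
    - [255,-0.0055,-0.0003,0,0.1]
    - [255,-0.0055,-0.0003,0,0.1]
    - [255,-0.0055,-0.0003,0,0.1]
    - [255,-0.0055,-0.0003,0,0.1]
    - [255,-0.0055,-0.0003,0,0.1]
    - [255,-0.0055,-0.0003,0,0.1]
    - [255,-0.0055,-0.0003,0,0.1]
    - [255,-0.0055,-0.0003,0,0.1]
    - [255,-0.0055,-0.0003,0,0.1]
    - [255,-0.0055,-0.0003,0,0.1]
    - [255,-0.0055,-0.0003,0,0.1]
    - [255,-0.0055,-0.0003,0,0.1]
    - [255,-0.0055,-0.0003,0,0.1]
    - [255,-0.0055,-0.0003,0,0.1]
    - [255,0,0,0,0]
    - [255,0,0,0,0]

```text
time_s: 51.28
position: [0.5843, -0.2596, 0.0811]
tcp_rot: [[1.0, 0.0, -0.001], [0.0, -1.0, 0.001], [-0.001, -0.001, -1.0]]
force: [0.0, -1.5, -6.2]
opening: 0.128
grasp_force: 30.8
```

Run:
```python
from h import *
s=st(); a=np.radians(psi(s)-90); R=.055; 
for c in [(.5862,-.2038),(.585,-.2055)]: print(need(s,c[0]+R*np.cos(a),c[1]+R*np.sin(a),.082))
print(s['tcp_rot'].T@s['force'])
```

```text
t 51.28 pos [ 0.5843 -0.2596  0.0811] psi 0.02 F [ 0.  -1.5 -6.2] op 0.128 gf 30.8 j [-34.  43.  86.   0.  51.  56.]
[ 0.0019 -0.0008 -0.0009]
[ 0.0007  0.0009 -0.0009]
[0.02044259 1.54239217 6.23656539]
```

Request:
send_rows:
  plan:
    - [180,0,0,0,0]
    - [180,0,0,0,0]
    - [180,0,0,0,0]
    - [180,0,0,-0.02,0]
    - [180,0,0,-0.035,0]
    - [180,0,0,0,-0.1208]
    - [180,0,0,0,-0.1208]
    - [180,0,0,0,-0.1208]
    - [180,0,0,0,-0.1208]
    - [180,0,0,0,-0.1208]
    - [180,0,0,0,-0.1208]
    - [180,0,0,0,-0.1208]
    - [180,0,0,0,-0.1208]
    - [180,0,0,0,-0.1208]
    - [180,0,0,0,-0.1208]
    - [180,0,0,0,-0.1208]
    - [180,0,0,0,-0.1208]
    - [180,0,0,0,-0.1208]

```text
time_s: 52.78
position: [0.5848, -0.2601, 0.1372]
tcp_rot: [[-0.004, 1.0, 0.0], [1.0, 0.004, -0.0], [-0.0, 0.0, -1.0]]
force: [1.0, -0.3, -0.9]
opening: 0.29
grasp_force: 0.0
```

Request:
send_rows:
  plan:
    - [180,0,0,0,-0.1208]
    - [180,0,0,0,-0.1208]
    - [180,0,0,0,-0.1208]
    - [180,0,0,0,-0.1208]
    - [180,0,0,0,-0.1208]
    - [180,0,0,0,-0.1208]
    - [180,0,0,0,-0.1208]
    - [180,0,0,0,-0.1208]
    - [180,0,0,0,-0.1208]
    - [180,0,0,0,-0.1208]
    - [180,0,0,0,-0.1208]
    - [180,0,0,0,-0.1208]
    - [180,0,0,0,-0.1208]
    - [180,0,0,0,0]
    - [180,0,0,0,0]

```text
time_s: 54.03
position: [0.5848, -0.2601, 0.137]
tcp_rot: [[-1.0, 0.006, 0.0], [0.006, 1.0, -0.0], [-0.0, -0.0, -1.0]]
force: [-0.2, 0.6, 0.5]
opening: 0.299
grasp_force: 0.0
```

```bash
cat >> h.py <<'E'
def wheel(name,tag):
    "wheel angle from the red mark, seen by one camera"
    c,p,d=shot(name,tag)
    m=hsv(p,(0,150,80),(8,255,255))|hsv(p,(172,150,80),(180,255,255))
    for k in blobs(m,3):
        M=k[:,0].mean(0); P=ray(c,M[0],M[1],.085); v=P[:2]-[.585,-.2047]; r=np.hypot(*v)
        if .04<r<.075: print(name,'mark px',M.round(1),P.round(4),'r',r.round(4),'wheel',round((np.radians(180+3.2)-np.arctan2(v[1],v[0]))%(2*np.pi),3))
E
python3 - <<'E'
from h import *
s=st(); print(need(s,.5848,-.2047-.055,.081)); wheel('top','t7'); wheel('scene','s7'); wheel('wrist','w10')
E
```

```text
t 54.03 pos [ 0.5848 -0.2601  0.137 ] psi 179.66 F [-0.2  0.6  0.5] op 0.299 gf 0.0 j [ -34.   38.   85.   -0.   57. -124.]
[0.     0.0004 0.056 ]
scene mark px [459.6 249.1] [ 0.6361 -0.1911  0.085 ] r 0.0529 wheel 2.938
```

Request:
send_rows:
  plan:
    - [180,0,0,0.03,0]
    - [180,0,0,0.026,0]
    - [180,0,0,0,0]
    - [180,0,0,0,0]
    - [255,0,0,0,0]
    - [255,0,0,0,0]
    - [255,0,0,0,0]
    - [255,0,0,0,0]
    - [255,0,0,0,0]
    - [255,0,0,0,0]

```text
time_s: 55.02
position: [0.5856, -0.2597, 0.0822]
tcp_rot: [[-1.0, 0.003, 0.002], [0.003, 1.0, -0.0], [-0.002, -0.0, -1.0]]
force: [0.5, 3.0, 6.3]
opening: 0.132
grasp_force: 29.3
```

Request:
send_rows:
  plan:
    - [255,0.0055,0.0003,0,0.1]
    - [255,0.0055,0.0003,0,0.1]
    - [255,0.0055,0.0003,0,0.1]
    - [255,0.0055,0.0003,0,0.1]
    - [255,0.0055,0.0003,0,0.1]
    - [255,0.0055,0.0003,0,0.1]
    - [255,0.0055,0.0003,0,0.1]
    - [255,0.0055,0.0003,0,0.1]
    - [255,0.0055,0.0003,0,0.1]
    - [255,0.0055,0.0003,0,0.1]
    - [255,0,0,0,0]
    - [255,0,0,0,0]

```text
time_s: 56.02
position: [0.5404, -0.2336, 0.0822]
tcp_rot: [[-0.537, 0.844, 0.004], [0.844, 0.537, -0.0], [-0.002, 0.004, -1.0]]
force: [3.1, 6.8, 5.9]
opening: 0.135
grasp_force: 29.2
```

Run:
```python
from h import *
s=st(); a=np.radians(psi(s)+90); R=.055; c=(.5848,-.2047); print(need(s,c[0]+R*np.cos(a),c[1]+R*np.sin(a),.082), s['tcp_rot'].T@s['force'])
wheel('top','t8'); wheel('scene','s8'); wheel('wrist','w11')
```

```text
t 56.02 pos [ 0.5404 -0.2336  0.0822] psi 122.46 F [3.1 6.8 5.9] op 0.135 gf 29.2 j [-34.  40.  94.   0.  46. -67.]
[ 0.0006 -0.0021  0.0002] [ 4.03230823  6.26729327 -5.91105622]
```

Request:
send_rows:
  plan:
    - [255,0,-0.001,0,0]
    - [255,0.0055,0.0003,0,0.1]
    - [255,0.0055,0.0003,0,0.1]
    - [255,0.0055,0.0003,0,0.1]
    - [255,0.0055,0.0003,0,0.1]
    - [255,0.0055,0.0003,0,0.1]
    - [255,0.0055,0.0003,0,0.1]
    - [255,0.0055,0.0003,0,0.1]
    - [255,0.0055,0.0003,0,0.1]
    - [255,0.0055,0.0003,0,0.1]
    - [255,0.0055,0.0003,0,0.1]
    - [255,0.0055,0.0003,0,0.1]
    - [255,0.0045,0.0003,0,0.08]
    - [255,0,0,0,0]
    - [255,0,0,0,0]
    - [255,0,0,0,0]

```text
time_s: 57.5
position: [0.5425, -0.1744, 0.0822]
tcp_rot: [[0.573, 0.819, 0.007], [0.819, -0.573, -0.002], [0.002, 0.007, -1.0]]
force: [5.2, 4.6, 5.0]
opening: 0.13
grasp_force: 29.7
```

Request:
send_rows:
  plan:
    - [180,0,0,0,0]
    - [180,0,0,0,0]
    - [180,0,0,0,0]
    - [180,0,0,0,0]
    - [180,0,0,-0.02,0]
    - [150,0,0,-0.035,0]
    - [150,0,0,-0.035,0]
    - [150,0,0,-0.035,0]
    - [150,0,0,-0.035,0]
    - [150,-0.035,0,0,0]
    - [150,-0.035,0,0,0]
    - [150,-0.035,0,0,0]
    - [150,0,0,0,0]
    - [150,0,0,0,0]

```text
time_s: 58.67
position: [0.4776, -0.2608, 0.2401]
tcp_rot: [[0.578, 0.816, -0.001], [0.816, -0.578, 0.001], [0.0, -0.002, -1.0]]
force: [0.4, 0.6, -0.4]
opening: 0.41
grasp_force: 0.0
```

Run:
```python
from h import *
s=st(); wheel('top','t9'); wheel('scene','s9'); wheel('wrist','w12')
p=cv2.imread('pics/t9.png');q=cv2.imread('pics/w12.png')
cv2.imwrite('pics/c9.png',np.hstack([cv2.resize(p[140:240,380:480],(300,300)),cv2.resize(q,(400,300))]))
```

```text
t 58.67 pos [ 0.4776 -0.2608  0.2401] psi 54.68 F [ 0.4  0.6 -0.4] op 0.41 gf 0.0 j [-40.  24.  93.  -0.  63.  -5.]
top mark px [449.  191.8] [ 0.5728 -0.2554  0.085 ] r 0.0522 wheel 5.004
scene mark px [470.6 278.8] [ 0.5697 -0.2583  0.085 ] r 0.0558 wheel 5.046
wrist mark px [421.4 149. ] [ 0.5695 -0.2578  0.085 ] r 0.0553 wheel 5.053
```

View pics/c9.png

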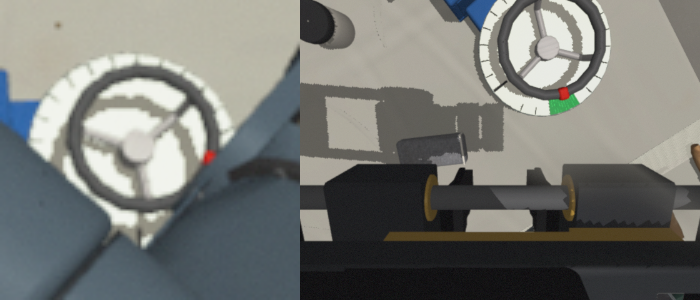

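Run:
```python
from h import *
z=np.load('pics/w12.npz'); p=cv2.imread('pics/w12.png')
k=max(blobs(hsv(p,(50,100,60),(90,255,255)),50),key=cv2.contourArea)
P=np.array([ray(z,u,v,.038)[:2] for u,v in k[:,0]])-[.585,-.2047]
r=np.hypot(*P.T); A=(np.radians(183.2)-np.arctan2(P[:,1],P[:,0]))%(2*np.pi)
o=A[r>r.max()-.012]; print('green angles at outer edge',o.min().round(3),o.max().round(3),r.min().round(3),r.max().round(3))
s=cv2.imread('pics/s9.png'); t=cv2.imread('pics/t9.png')
cv2.imwrite('pics/c10.png',np.hstack([cv2.resize(s[150:330,230:510],(466,300)),cv2.resize(t[110:310,180:400],(330,300))]))
```

```text
green angles at outer edge 4.727 5.221 0.064 0.085
```

View pics/c10.png

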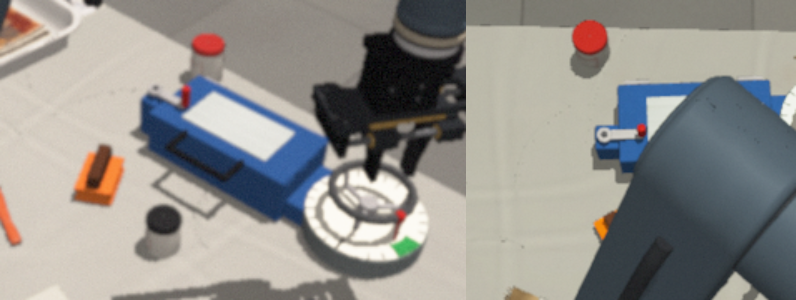

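The lid is shut with the lever across it, knob at (186,95). The jars are unmoved. The mark stands at about 5.03, inside the measured green band of 4.73–5.22, and the arm touches nothing. Handing in.

```bash
python3 -c "
from rig import hand_in
print(hand_in())"
```

```text
the job is handed in; nothing more can be done
None
```

The job is handed in: all three packs lie flat in the press, the lid is shut and latched to its stop, and the wheel mark stands at about 5.03 in the green band (4.75–5.25).

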